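# Set the stop key in the hidden notch of the index rail

### The job

Take the stop key out of its stand, lower its foot into the open pocket at the end of the grey-painted index rail and slide it along the slot under the covers until the foot drops into the notch hidden in the track. Stop there: the rail is not bolted down and must stay where it stands. See that the key has gone all the way down and leave it standing upright in the notch.

Things in the scene. Friction and masses are not known exactly. Their poses are not given: they have to be found in the camera images.
- key: the stop key, 0.18 kg, upright, 88 mm tall: black grip block (16 mm along x, 20 along y, 46 to 88 mm above the origin), round steel collar below it (26 mm wide, 42 to 46 mm), blade shank (6 mm along x, 12 along y) and flat T foot (30 mm along x, 18 along y, 7 high). Origin: centre of the foot's underside, z up; a half turn about z makes no difference
- stand: the key's fixed dark steel stand, 62 mm along x, 52 along y, 20 high, with a pocket 35 x 23 mm in its top (long side along x, floor 5 mm above the table) in which the key's foot stands at the start. Origin: centre of its underside
- rail: the grey-painted index rail, 50 mm along x, 234 along y, 41 high. Origin: centre of its underside, z up. It stands loose, about 2.5 kg: a sideways push of about 13 N or more shifts it. Between solid end blocks a channel 34 mm wide along x runs from y = +80 to -80 mm. In it the foot rides, long side along x, on two steel ledges 13 mm above the table
- pocket (a point): middle of the rail's loading pocket (rail y = +63 mm), open from above, 34 mm along y and x; its sides above 18 mm flare out to 44 mm across x at 33 mm, so they guide the foot in. At ledge height, 13 mm above the table; axes as the rail's. From here the key is dragged towards the rail's -y
- slot (a point): middle of the slot between the two covers, on their top, 41 mm above the table (rail y = -17 mm); axes as the rail's. The slot is 11 mm wide, 126 mm long along y and open to the pocket at its +y end; the covers are 18 mm thick, undersides 23 mm above the table; the shank passes through the slot
- track (a point): a point on the rail's centre line under the covers, rail y = -10 mm, at ledge height. NOT the notch: the one notch in both ledges has its middle anywhere within 30 mm along y of this point, new every time, unseen. It is 22 mm long along y, square-ended, 7 mm deep: the 18 mm foot, if pressed lightly down, drops in with 4 mm play and then cannot go on
Not all that is in view belongs to the job. Of the things that look like the key, the larger one is meant.

How it is judged:
On the way, in this order (a step that is already met when the one before it is completed fails the run):
1. the key's foot rides on the track under the covers, past the pocket (y of key in the frame of rail between -0.08 and 0.037 m and x of key in the frame of rail between -0.006 and 0.006 m and z of key in the frame of rail between 0.01 and 0.018 m), for 0.1 s.
2. the foot has dropped all the way into the notch (z of key in the frame of rail below 0.008 m), for 0.2 s.
At the end, for the whole second after the job is handed in: The key stands upright (within 0.12 rad) and at rest in the rail's slot, its foot all the way down in the notch (underside less than 8 mm above the table; 6 mm is fully home), let go (z of key in the frame of rail between 0.003 and 0.008 m and y of key in the frame of rail between -0.047 and 0.027 m and x of key in the frame of rail between -0.006 and 0.006 m and angle between key's own z axis and vertical below 0.12 rad and linear speed of key below 0.02 m/s); the robot touches nothing.
It fails at once if the rail is pushed more than 12 mm out of its place (distance of any of pocket, slot from where it was at the start of the episode above 0.012 m).
It also fails if it takes over 67 s, if anything falls off the work surface, if the arm or the gripper's body presses on something with over 40 N, if the wrist force passes 120 N, or if a joint passes its speed limit or range.

### The arm

A 6-joint arm with a two-finger parallel gripper is mounted at the origin on a cart in front of the work surface, level with it; the furniture and walls round the work are solid. World frame = base frame: x ahead of the robot, y to its left, z up, the work surface at z = 0. Lengths are in m, angles in rad, forces in N, time in s.
With the tool pointing down it reaches from about 0.375 to 0.975 m from the base axis. Payload 3.8 kg.
Tool frame: the origin (TCP) lies at the very end of the fingers, on their centre line; the grasp point (between the pads) lies 19 mm behind it; z points along the fingers, y is the line along which they close (so a half turn about z gives the same grasp; the last joint's range is limited). The gripper opens to 85 mm and grips with 20 to 120 N. Pads are 22 mm wide; open, the fingers measure 114 mm over their backs; the gripper's body (76 mm by 85 mm) begins 54 mm behind the grasp point. The pads swing forward as they close: fully open they stand 13 mm farther back than shut.
Start: joints at [1.198, 0.264, 1.604, -0, 1.274, -0.037], TCP at [0.222, 0.637, 0.231] pointing down, gripper open.
Joint ranges: [-2.63, 2.63], [-0.94, 2.18], [0.31, 2.57], [-1.31, 4.45], [0, 2.66], [-2.55, 2.55]. Speed limits (rad/s): [2.57, 2.57, 3.14, 3.14, 3.14, 3.14].

### API

Orientations are given as a rotation vector (axis times angle).
In Python, from workcell import monitor, viewer, job gives the robot as it stands. The module is installed in compiled form; this text tells all that it offers.
- The arm moves only by the tool step_arm, never from a script. Its argument "series" is one flat list of numbers, 4 for each row, row after row: the shift along the tool's x, y, z in m, then the turn about the tool's z in rad. A call has 1 to 8 rows; each row is the pose to reach, as a shift and turn from the pose commanded when the call began, along the tool's axes at that moment; what a row does not reach only later rows make up. A row lasts 1/8 s, in which the tool goes at most 62.5 mm and 10.7 degrees, less where a joint would pass 70% of its speed; a pose out of reach is approached as far as the arm can. A call with a gripper value outside its range is refused whole. "gripper" is the opening, from 0 (shut) to 1 (fully open), set as the call begins (left out, the last holds). The fingers move at their own pace and stop on an object; "newtons" is the grip in N (left out, the last holds). Time passes only in rows, so rows that repeat a pose let the fingers close. It gives the time, the measured TCP pose, the force, the opening and the grip force at its end, in the units of the state.
- monitor.read_state(): the state, without advancing time (a new reading comes with each control period).
- viewer.read_camera(name): name is "scene" or "side" or "wrist"; returns a dict with "image" (420x560x3 uint8, red, green, blue), "intrinsics" (3x3 intrinsics, pixels), "T" (4x4, takes a point from camera to world coordinates); the wrist camera has in their place "hand_eye" (4x4, takes a point from camera to tool coordinates, whose origin is the TCP and whose axes are the flange's). Camera axes: x right, y up, looking along -z (the intrinsics and any distortion apply to the point x, -y, -z); pixel columns grow to the right and rows downward; lengths in m; the calibration is good to about 2 mm. A picture is of the moment at which its call begins: read the wrist's pose just before it. There is no depth.
- job.finish_job(): hands the job in; it is judged then, once.
Trained networks look in a picture, given as the dict that the camera call returned (one of the last four; its "shot" number tells which), for a name from the list of things; names that differ only in an ending like _2 or _b are one class to them, and where a whole thing is asked for, a point or a joint stands for the part that bears it (a point fixed in the world has none). Each returns a list of dicts, best first, with "score" (0 to 1); they miss things now and then, are a little off and sometimes report something else, mostly with a low value. They report only what shows in the picture. A call takes as long as a camera call. They do not tell look-alikes from the thing itself.
- viewer.boxes_of(picture, label): "extent" ([centre column, centre row, width, height] in pixels, round what is visible of it).
- viewer.spot_point(picture, label): "point" ([column, row] in pixels: a listed point, or the origin of a listed thing).
The state is a dict: "time": time; "q": joint angles; "joint_vel": joint speeds; "joint_torque": joint torques, N m; "tool_pos": TCP position; "tcp_rot": TCP orientation; "wrist_force": force on the tool from outside, world axes, zero at the start; "torque": the same for the moment, N m; "width": opening from 0.0 (shut) to 1.0 (fully open); "grip_force": force on a finger pad.
Only numpy, scipy, OpenCV 4.12 (cv2) and the standard library are available. Lean on these libraries where they do the work, as an engineer would, in place of code of your own. Each camera call takes 0.05 s, during which the arm holds its last target. There are 200 camera calls.

## Working session

There is one attempt and no reset: what is moved stays moved. The work goes in short steps, Python scripts to look and compute and a tool call to move; the robot and the scene stay as the last step left them, time stands still between calls to the robot, and variables do not carry over. Pictures are saved under pics/ and viewed, at most 10 in all, crops included, and the job is handed in when it is done.

Besides the shell and the picture viewer there is one more tool, called after "Call:" as a command line: name --argument value ..., lists and objects as JSON in quotes. step_arm: Moves the arm, as the interface text tells. Its arguments: {"type":"object","properties":{"series":{"type":"array"},"gripper":{"type":"number"},"newtons":{"type":"number"}},"required":["series"]}

```bash
mkdir -p pics; cat > h.py <<'E'
import numpy as np, cv2
from scipy.spatial.transform import Rotation as R
from workcell import monitor, viewer, job
def cam(name):
    s=monitor.read_state(); p=viewer.read_camera(name)
    if 'T' in p: T=np.array(p['T'])
    else:
        W=np.eye(4);W[:3,:3]=R.from_rotvec(s['tcp_rot']).as_matrix();W[:3,3]=s['tool_pos'];T=W@np.array(p['hand_eye'])
    return p,T
def save(p,n): cv2.imwrite('pics/'+n,cv2.cvtColor(p['image'],cv2.COLOR_RGB2BGR))
def onz(p,T,uv,z):
    K=np.array(p['intrinsics']); d=np.linalg.inv(K)@[uv[0],uv[1],1]; d=T[:3,:3]@(d*[1,-1,-1]); o=T[:3,3]
    return o+d*(z-o[2])/d[2]
def proj(p,T,X):
    K=np.array(p['intrinsics']); c=T[:3,:3].T@(np.array(X)-T[:3,3]); c=K@(c*[1,-1,-1]); return c[:2]/c[2]
E
python3 - <<'E'
from h import *
Z=dict(key=.005,stand=0,rail=0,pocket=.013,slot=.041,track=.013)
s=monitor.read_state();print(s['tool_pos'],s['tcp_rot'],s['wrist_force'],s['time'])
for n in ['scene','side']:
    p,T=cam(n);save(p,n+'0.png');print(n,[k for k in p],T[:3,3].round(3))
    for l,z in Z.items():
        for d in viewer.spot_point(p,l)[:3]:print(l,np.round(d['point'],1),round(d['score'],2),onz(p,T,d['point'],z).round(4))
        
E
```

```text
[0.22217192 0.63663329 0.22992968] [-0.52498921 -3.09694371  0.00344894] [ 0.18904959 -0.21926879  0.07286062] 0.0
scene ['image', 'intrinsics', 'T', 'shot'] [0.227 0.264 0.592]
key [246.9 270.3] 0.64 [ 0.5658 -0.2099  0.005 ]
key [245.1 231.6] 0.57 [ 0.6212 -0.2847  0.005 ]
stand [243.9 235.1] 0.72 [ 0.621  -0.2807  0.    ]
rail [334.6 240.9] 0.95 [ 0.4841 -0.3535  0.    ]
pocket [314.3 255.3] 0.8 [ 0.4899 -0.2909  0.013 ]
slot [340.6 217.7] 0.65 [ 0.4845 -0.3679  0.041 ]
track [337.9 232.8] 0.86 [ 0.4832 -0.3613  0.013 ]
side ['image', 'intrinsics', 'T', 'shot'] [ 0.162 -0.898  0.472]
key [303.5 230.3] 0.89 [ 0.6145 -0.278   0.005 ]
key [258.6 219.1] 0.88 [ 0.5674 -0.2068  0.005 ]
key [262.7 264.9] 0.66 [ 0.5025 -0.3302  0.005 ]
stand [309.5 235.1] 0.61 [ 0.6192 -0.2894  0.    ]
rail [255.3 277.6] 0.67 [ 0.4799 -0.3467  0.    ]
rail [237.  248.6] 0.37 [ 0.4935 -0.2638 -0.    ]
pocket [235.3 248.9] 0.66 [ 0.4817 -0.2807  0.013 ]
slot [263.5 264.2] 0.77 [ 0.4781 -0.3731  0.041 ]
track [258.  272.1] 0.89 [ 0.4813 -0.3522  0.013 ]
```

View pics/scene0.png

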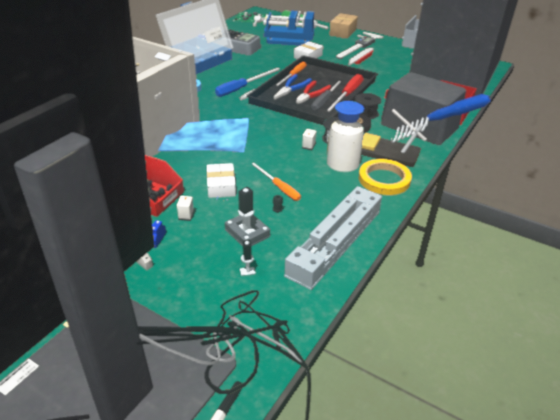

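View pics/side0.png

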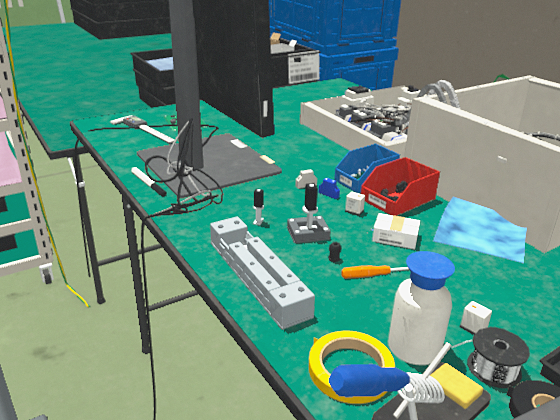

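```bash
python3 - <<'E'
from h import *
p,T=cam('side')
for n,uv in dict(pill_l=(180,170),pill_r=(203,170),pl1=(138,155),pl2=(282,172),pl3=(195,205),pan_r=(271,137),pan_l=(205,100),bluebin=(340,175),redbin=(362,190),whitebox=(415,180),wb2=(300,100)).items():print(n,onz(p,T,uv,0).round(3))
print(T[:3,:3].round(2))
# rail top edges: 
for uv in [(211,224),(247,218),(272,318),(313,292)]:print('rail',onz(p,T,uv,.041).round(4))
q,S=cam('scene')
for n,uv in dict(pill=(105,420),pillr=(150,400),panr=(125,270)).items():print(n,onz(q,S,uv,0).round(3))
for uv in [(287,258),(319,268),(362,187),(382,194)]:print('rail',onz(q,S,uv,.041).round(4))
# pillar top / panel heights: pixel ray of scene pillar top (60,150),(110,140)
for h in (.2,.3,.4,.5):print(h,onz(q,S,(100,145),h).round(3),onz(q,S,(40,175),h).round(3),onz(p,T,(193,2),h).round(3), onz(p,T,(262,2),h).round(3))
for l in['key','stand','rail']:
  for P,M in((p,T),(q,S)):
    print(l,[(np.round(d['extent']),round(d['score'],2)) for d in viewer.boxes_of(P,l)[:2]])
E
```

```text
pill_l [0.532 0.062 0.   ]
pill_r [0.574 0.038 0.   ]
pl1 [0.482 0.183 0.   ]
pl2 [ 0.715 -0.053  0.   ]
pl3 [ 0.496 -0.095  0.   ]
pan_r [0.8  0.13 0.  ]
pan_l [0.786 0.477 0.   ]
bluebin [ 0.813 -0.126  0.   ]
redbin [ 0.807 -0.203  0.   ]
whitebox [ 0.933 -0.223  0.   ]
wb2 [1.031 0.343 0.   ]
[[ 0.85  0.24 -0.47]
 [-0.53  0.42 -0.74]
 [ 0.02  0.88  0.48]]
rail [ 0.4626 -0.2354  0.041 ]
rail [ 0.5216 -0.2475  0.041 ]
rail [ 0.4287 -0.4764  0.041 ]
rail [ 0.5018 -0.4604  0.041 ]
pill [0.568 0.089 0.   ]
pillr [0.541 0.039 0.   ]
panr [ 0.73  -0.108  0.   ]
rail [ 0.509 -0.236  0.041]
rail [ 0.458  -0.2439  0.041 ]
rail [ 0.4916 -0.4674  0.041 ]
rail [ 0.4531 -0.4678  0.041 ]
0.2 [ 0.767 -0.142  0.2  ] [ 0.777 -0.047  0.2  ] [0.979 0.966 0.2  ] [1.207 0.863 0.2  ]
0.3 [ 0.63  -0.039  0.3  ] [0.636 0.032 0.3  ] [0.678 0.28  0.3  ] [0.822 0.215 0.3  ]
0.4 [0.492 0.065 0.4  ] [0.496 0.111 0.4  ] [ 0.378 -0.405  0.4  ] [ 0.438 -0.433  0.4  ]
0.5 [0.354 0.169 0.5  ] [0.356 0.191 0.5  ] [ 0.077 -1.091  0.5  ] [ 0.054 -1.08   0.5  ]
key [(array([310., 205.,  18.,  48.]), 0.89), (array([260., 207.,  10.,  37.]), 0.82)]
key [(array([246., 210.,  21.,  45.]), 0.94), (array([246., 258.,  16.,  35.]), 0.76)]
stand [(array([310., 229.,  43.,  26.]), 0.85)]
stand [(array([246., 232.,  48.,  31.]), 0.81)]
rail [(array([262., 270., 104., 110.]), 0.88)]
rail [(array([333., 239.,  96., 102.]), 0.72)]
```

```bash
cat >> h.py <<'E'
def plan(wps):
    """wps: world x,y,z,yaw(deg of tool y) -> rows from present commanded pose (approx measured)"""
    s=monitor.read_state(); M=R.from_rotvec(s['tcp_rot']).as_matrix(); y0=np.degrees(np.arctan2(M[1,1],M[0,1]))
    print('now',np.round(s['tool_pos'],4),'yaw',round(y0,2),'F',np.round(s['wrist_force'],1),'w',round(s['width'],3),'t',s['time'],'tilt',M[:,2].round(4))
    for w in wps:
        d=M.T@(np.array(w[:3])-s['tool_pos']); print(np.round(d,4).tolist(),round(-np.radians((w[3]-y0+180)%360-180),3))
E
python3 - <<'E'
from h import *
p,T=cam('wrist');print(np.round(p['hand_eye'],3),np.round(p['intrinsics']))
w=[(.205,.575,.25,70.8),(.19,.515,.27,70.8),(.17,.455,.28,70.8),(.15,.40,.29,70.8)]
r=.41
for i,a in enumerate(np.arange(62,-31,-7.75)): w.append((r*np.cos(np.radians(a)),r*np.sin(np.radians(a)),.29,max(0,70.8-5*(i+1))))
w+=[(.40,-.235,.3,0),(.46,-.25,.3,0),(.52,-.26,.3,0)]
plan(w)
E
```

```text
[[ 0.     0.946  0.325  0.084]
 [ 1.    -0.     0.001 -0.   ]
 [ 0.001  0.325 -0.946 -0.142]
 [ 0.     0.     0.     1.   ]] [[329.   0. 283.]
 [  0. 329. 210.]
 [  0.   0.   1.]]
now [0.2224 0.6373 0.2313] yaw 70.76 F [-0.7  0.4 -0.2] w 1.001 t 1.15 tilt [-0. -0. -1.]
[-0.0041, -0.0645, -0.0187] -0.001
[-0.0097, -0.1261, -0.0387] -0.001
[-0.0106, -0.1894, -0.0487] -0.001
[-0.0098, -0.2479, -0.0587] -0.001
[-0.0624, -0.2698, -0.0587] 0.087
[-0.1165, -0.2819, -0.0587] 0.174
[-0.1685, -0.3012, -0.0587] 0.261
[-0.2173, -0.3273, -0.0587] 0.348
[-0.2622, -0.3598, -0.0587] 0.436
[-0.3023, -0.3981, -0.0587] 0.523
[-0.3369, -0.4414, -0.0587] 0.61
[-0.3653, -0.4889, -0.0587] 0.697
[-0.3871, -0.5399, -0.0587] 0.785
[-0.4018, -0.5933, -0.0587] 0.872
[-0.4091, -0.6483, -0.0587] 0.959
[-0.409, -0.7037, -0.0587] 1.047
[-0.4551, -0.7651, -0.0687] 1.235
[-0.5167, -0.7595, -0.0687] 1.235
[-0.5766, -0.7491, -0.0687] 1.235
```

Call:
step_arm --series '[-0.004,-0.06,-0.018,0,-0.009,-0.12,-0.037,0,-0.01,-0.18,-0.048,0,-0.01,-0.24,-0.058,0,-0.06,-0.268,-0.058,0.087,-0.116,-0.281,-0.058,0.174,-0.168,-0.301,-0.058,0.261,-0.217,-0.327,-0.058,0.348]'

```text
time: 2.15
tool_pos: [0.3208, 0.2559, 0.2898]
tcp_rot: [1.057, 2.958, 0.002]
wrist_force: [0.5, -0.1, 1.4]
width: 0.995
grip_force: 0.0
```

```bash
python3 - <<'E'
from h import *
w=[]
for i,a in enumerate(np.arange(31,-30,-7.5)): w.append((.41*np.cos(np.radians(a)),.41*np.sin(np.radians(a)),.29,max(0,51-6.3*(i+1))))
plan(w)
E
```

```text
now [0.3208 0.2559 0.2898] yaw 50.68 F [ 0.5 -0.1  1.4] w 0.995 t 2.15 tilt [ 0.0014  0.001  -1.    ]
[-0.052, -0.0152, -0.0002] 0.104
[-0.1012, -0.0365, -0.0003] 0.214
[-0.1473, -0.0641, -0.0003] 0.324
[-0.1893, -0.0974, -0.0003] 0.434
[-0.2266, -0.1359, -0.0004] 0.544
[-0.2585, -0.179, -0.0004] 0.654
[-0.2846, -0.2259, -0.0005] 0.764
[-0.3043, -0.2757, -0.0006] 0.874
[-0.3173, -0.3278, -0.0006] 0.884
```

Call:
step_arm --series '[-0.052,-0.015,0,0.104,-0.101,-0.036,0,0.214,-0.147,-0.064,0,0.324,-0.189,-0.097,0,0.434,-0.227,-0.136,0,0.544,-0.258,-0.179,0,0.654,-0.285,-0.226,0,0.764,-0.304,-0.276,0,0.874]'

```text
time: 3.15
tool_pos: [0.3806, -0.1508, 0.2896]
tcp_rot: [2.21, 2.231, 0.001]
wrist_force: [1.0, -0.3, 0.4]
width: 1.001
grip_force: 0.0
```

```bash
python3 - <<'E'
from h import *
plan([(.40,-.20,.29,0),(.45,-.22,.29,0),(.50,-.23,.29,0),(.55,-.24,.29,0)])
E
```

```text
now [ 0.3806 -0.1508  0.2896] yaw 0.54 F [ 1.  -0.3  0.4] w 1.001 t 3.15 tilt [ 1.1e-03 -5.0e-04 -1.0e+00]
[-0.0494, 0.019, -0.0003] 0.009
[-0.0699, 0.0688, -0.0003] 0.009
[-0.0804, 0.1187, -0.0002] 0.009
[-0.0908, 0.1686, -0.0001] 0.009
```

Call:
step_arm --series '[-0.049,0.019,0,0.009,-0.07,0.069,0,0.009,-0.08,0.12,0,0.009,-0.091,0.168,0,0.009,-0.091,0.168,0,0.009]' --gripper 0.6

```text
time: 3.78
tool_pos: [0.5523, -0.2382, 0.2878]
tcp_rot: [-2.215, -2.226, 0.0]
wrist_force: [-0.5, 0.6, 0.4]
width: 0.599
grip_force: 0.0
```

```bash
python3 - <<'E'
from h import *
p,T=cam('wrist');save(p,'w1.png');cv2.imwrite('pics/w1b.png',cv2.resize(cv2.cvtColor(p['image'],cv2.COLOR_RGB2BGR),(800,600),interpolation=cv2.INTER_CUBIC))
import pickle;pickle.dump((p,T),open('w1.pkl','wb'))
Z=dict(key=.005,stand=0,rail=0,pocket=.013,slot=.041,track=.013)
for l,z in Z.items():
    for d in viewer.spot_point(p,l)[:3]:print(l,np.round(d['point'],1),round(d['score'],2),onz(p,T,d['point'],z).round(4))
plan([])
E
```

```text
key [336.6 201.1] 0.77 [ 0.6252 -0.287   0.005 ]
key [292.1 140.8] 0.51 [ 0.5639 -0.2069  0.005 ]
stand [330.1 196.3] 0.82 [ 0.6168 -0.2818  0.    ]
rail [234.4 238.4] 0.82 [ 0.4837 -0.345   0.    ]
pocket [234.6 201.3] 0.94 [ 0.4883 -0.2855  0.013 ]
slot [233.  266.7] 0.58 [ 0.4866 -0.3679  0.041 ]
track [231.4 249.6] 0.67 [ 0.4809 -0.3564  0.013 ]
now [ 0.5492 -0.2376  0.29  ] yaw 0.21 F [ 1.1  0.3 -1.2] w 0.603 t 4.125 tilt [ 8.e-04 -5.e-04 -1.e+00]
```

View pics/w1b.png

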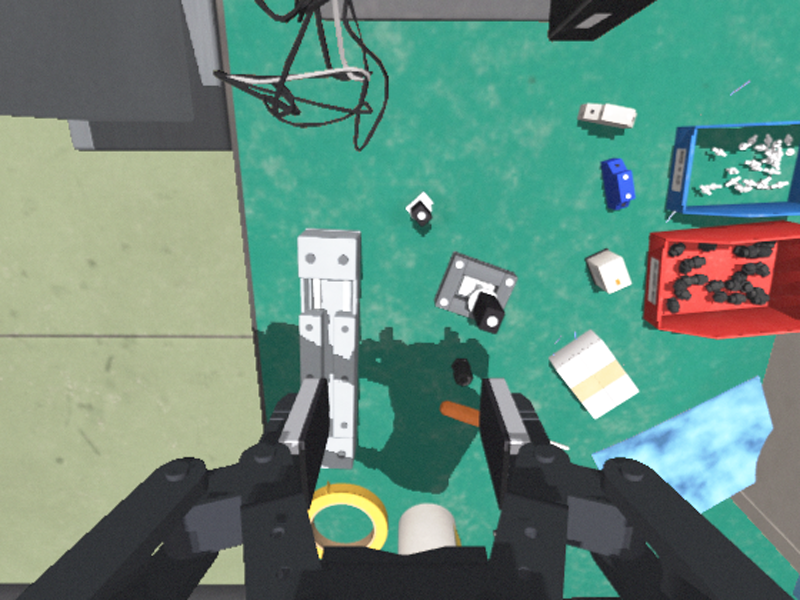

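```bash
python3 - <<'E'
from h import *
im=cv2.imread('pics/w1.png')[155:303,200:372];cv2.imwrite('pics/c1.png',cv2.resize(im,None,fx=4,fy=4,interpolation=cv2.INTER_CUBIC))
E
```

```text
(no output)
```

View pics/c1.png

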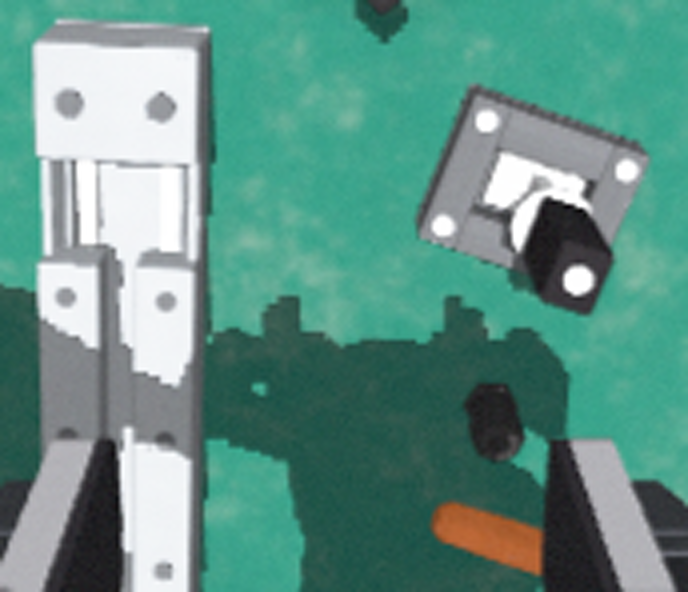

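```bash
python3 - <<'E'
from h import *; import pickle
p,T=pickle.load(open('w1.pkl','rb'))
f=lambda u,v,z:onz(p,T,(200+(u+.5)/4-.5,155+(v+.5)/4-.5),z)
g=lambda L,z:np.array([f(*a,z)[:2] for a in L])
b=g([(69,103),(161,106),(64,296),(166,302),(164,570),(67,434),(165,437),(34,42),(204,46),(40,158),(199,164)],.041);print('rail',b.round(4).tolist())
d=b[3]-b[4];print('yaw rail',np.degrees(np.arctan2(-d[0],d[1])))
d=b[1]-b[0];print(np.degrees(np.arctan2(d[1],d[0])))
s=g([(486,121),(627,170),(443,226)],.02);print('stand',s.round(4).tolist())
d=s[1]-s[0];print(np.degrees(np.arctan2(d[1],d[0])),np.hypot(*d)); d=s[0]-s[2];print(np.degrees(np.arctan2(-d[0],d[1])),np.hypot(*d))
print('stand centre',(s[1]+s[2])/2)
print('keytop',f(578,281,.093), 'body corners',g([(540,195)],.093))
E
```

```text
rail [[0.4722, -0.2503], [0.5001, -0.2511], [0.4669, -0.3134], [0.4993, -0.3153], [0.4951, -0.4149], [0.4648, -0.3627], [0.4973, -0.3636], [0.4629, -0.2316], [0.5137, -0.2326], [0.4623, -0.2677], [0.5112, -0.2693]]
yaw rail -2.4606742519584497
-1.6162965219545833
stand [[0.6015, -0.2607], [0.6481, -0.2768], [0.5889, -0.2964]]
-19.151092297177847 0.049265582419773885
-19.493654821271566 0.03792259698960283
stand centre [ 0.61846542 -0.28660699]
keytop [ 0.61999302 -0.28698632  0.093     ] body corners [[ 0.60814369 -0.26221153]]
```

```bash
python3 - <<'E'
from h import *
plan([(.6195,-.287,.15,-19.3)])
E
```

```text
now [ 0.5492 -0.2376  0.29  ] yaw 0.21 F [ 1.1  0.3 -1.2] w 0.603 t 4.125 tilt [ 8.e-04 -5.e-04 -1.e+00]
[-0.0496, 0.07, 0.1401] 0.341
```

Call:
step_arm --series '[-0.017,0.023,0.047,0.12,-0.033,0.047,0.094,0.24,-0.0495,0.07,0.14,0.341,-0.0495,0.07,0.14,0.341,-0.0495,0.07,0.14,0.341]'

```text
time: 4.75
tool_pos: [0.6201, -0.287, 0.1507]
tcp_rot: [2.561, 1.818, 0.001]
wrist_force: [0.7, 0.3, 0.7]
width: 0.601
grip_force: 0.0
```

```bash
python3 - <<'E'
from h import *
p,T=cam('wrist');save(p,'w2.png');plan([(.6195,-.287,.058,-19.3)])
print('expected top',proj(p,T,(.6195,-.287,.093)))
import pickle;pickle.dump((p,T),open('w2.pkl','wb'))
im=cv2.imread('pics/w2.png');cv2.imwrite('pics/w2b.png',cv2.resize(im,(800,600),interpolation=cv2.INTER_CUBIC))
E
```

```text
now [ 0.6207 -0.2872  0.1521] yaw -19.26 F [ 0.6  0.2 -0.4] w 0.6 t 4.8 tilt [ 0.003  -0.0014 -1.    ]
[-0.0002, -0.0015, 0.094] 0.001
expected top [281.58553459 231.99056631]
```

View pics/w2b.png

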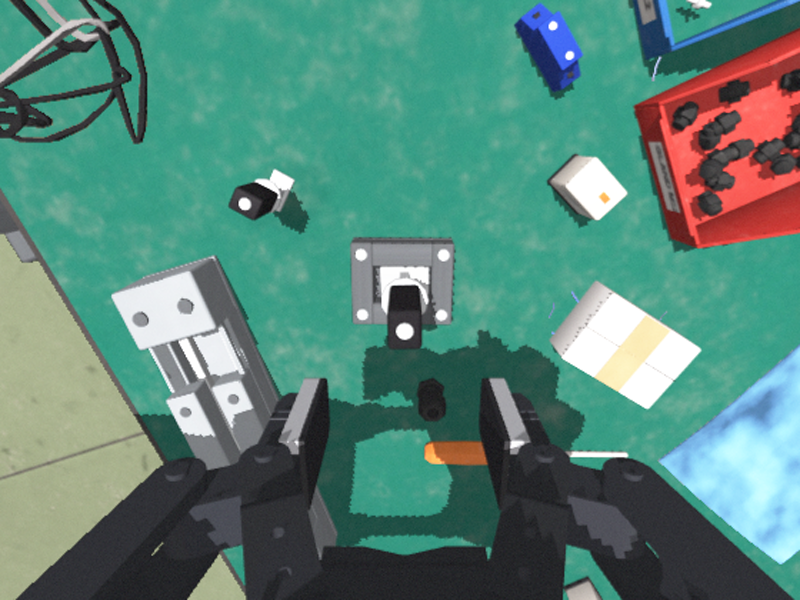

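Call:
step_arm --series '[0,-0.001,0.04,0,0,-0.001,0.075,0,0,-0.001,0.094,0,0,-0.001,0.094,0]'

```text
time: 5.3
tool_pos: [0.6188, -0.2863, 0.0556]
tcp_rot: [-2.562, -1.818, 0.0]
wrist_force: [0.9, 0.2, -0.2]
width: 0.605
grip_force: 0.0
```

Call:
step_arm --series '[0,0,0,0,0,0,0,0,0,0,0,0,0,0,0,0,0,0,0,0,0,0,0,0]' --gripper 0 --newtons 50

```text
time: 6.05
tool_pos: [0.6207, -0.2875, 0.0576]
tcp_rot: [2.56, 1.816, 0.003]
wrist_force: [-0.7, 0.0, 7.2]
width: 0.181
grip_force: 49.7
```

```bash
python3 - <<'E'
from h import *
plan([])
E
```

```text
now [ 0.6207 -0.2875  0.0576] yaw -19.31 F [-0.7  0.   7.2] w 0.181 t 6.05 tilt [ 0.0032 -0.0016 -1.    ]
```

Call:
step_arm --series '[0,0,-0.03,0,0,0,-0.06,0,0,0,-0.085,0,0,0,-0.085,0]'

```text
time: 6.55
tool_pos: [0.6209, -0.2875, 0.143]
tcp_rot: [2.559, 1.815, 0.004]
wrist_force: [0.6, 0.6, -2.5]
width: 0.181
grip_force: 49.3
```

```bash
python3 - <<'E'
from h import *
plan([(.486,-.286,.142,-2.4)])
E
```

```text
now [ 0.6209 -0.2875  0.143 ] yaw -19.31 F [ 0.6  0.6 -2.5] w 0.181 t 6.55 tilt [ 0.0046 -0.0023 -1.    ]
[-0.0432, -0.1279, 0.0003] -0.295
```

Call:
step_arm --series '[-0.014,-0.043,0,-0.1,-0.029,-0.085,0,-0.2,-0.043,-0.128,0,-0.295,-0.043,-0.128,0,-0.295,-0.043,-0.128,0,-0.295]'

```text
time: 7.18
tool_pos: [0.4841, -0.2847, 0.1394]
tcp_rot: [-2.268, -2.173, -0.0]
wrist_force: [0.0, -0.4, -2.6]
width: 0.18
grip_force: 49.9
```

```bash
python3 - <<'E'
from h import *
plan([])
p,T=cam('wrist');save(p,'w3.png')
for l in('key','pocket','slot','rail','track'):
    for d in viewer.spot_point(p,l)[:2]:print(l,np.round(d['point'],1),round(d['score'],2),onz(p,T,d['point'],dict(pocket=.013,slot=.041,rail=0,track=.013,key=.09)[l]).round(4))
print('exp grip top',proj(p,T,(.486,-.286,.178)),proj(p,T,(.486,-.286,.09)))
import pickle;pickle.dump((p,T),open('w3.pkl','wb'))
im=cv2.imread('pics/w3.png');cv2.imwrite('pics/w3b.png',cv2.resize(im,(800,600),interpolation=cv2.INTER_CUBIC))
E
```

```text
now [ 0.4841 -0.2847  0.1394] yaw -2.47 F [ 0.  -0.4 -2.6] w 0.18 t 7.175 tilt [-3.e-04  6.e-04 -1.e+00]
key [281.7 233.2] 0.85 [ 0.4837 -0.2823  0.09  ]
key [379.1 103.8] 0.71 [ 0.5411 -0.2069  0.09  ]
pocket [284.8 203.7] 0.82 [ 0.4859 -0.2876  0.013 ]
exp grip top [287.44090574 331.80516846] [285.60757894 238.42908457]
```

View pics/w3b.png

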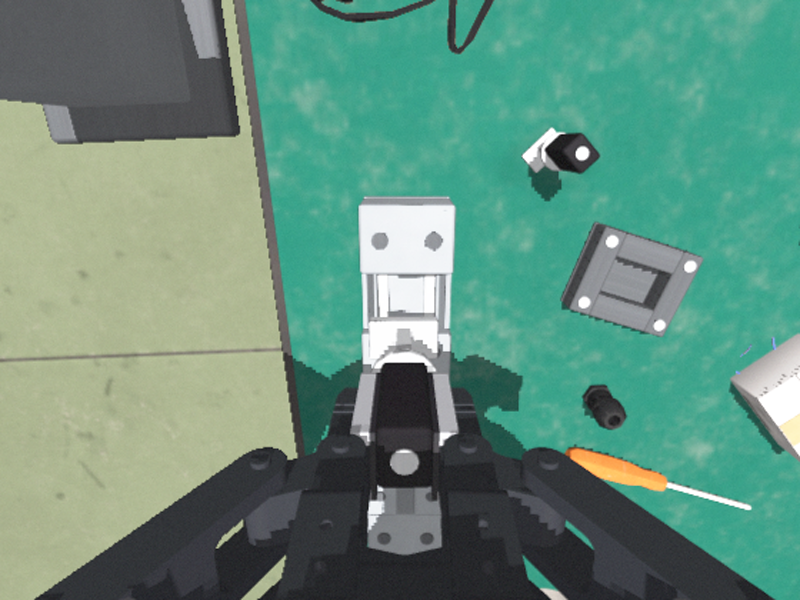

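```bash
python3 - <<'E'
from h import *; import pickle
p,T=pickle.load(open('w3.pkl','rb'))
f=lambda u,v,z:onz(p,T,((u+.5)*.7-.5,(v+.5)*.7-.5),z)
fz=.1394-.0525
a=f(379,240,.041);b=f(434,240,.041);e=f(407,273,.041);print('bolts',a.round(4),b.round(4),'y80',e.round(4), 'pocket y',(a+b)[1]/2-.0355,e[1]-.017)
print('foot edge',f(371,319,fz+.007).round(4),f(437,319,fz+.007).round(4),'top disc',f(404,462,fz+.088).round(4))
E
```

```text
bolts [ 0.4726 -0.25    0.041 ] [ 0.5012 -0.2513  0.041 ] y80 [ 0.4864 -0.2684  0.041 ] pocket y -0.2861594039510049 -0.2854065162558084
foot edge [ 0.4705 -0.2734  0.0939] [ 0.4988 -0.2746  0.0939] top disc [ 0.4842 -0.2844  0.1749]
```

Call:
step_arm --series '[-0.002,0.001,0.02,0,-0.002,0.001,0.04,0,-0.002,0.001,0.055,0,-0.002,0.001,0.064,0,-0.002,0.001,0.068,0,-0.002,0.001,0.068,0]'

```text
time: 8.22
tool_pos: [0.4853, -0.287, 0.0723]
tcp_rot: [2.268, 2.174, -0.0]
wrist_force: [0.6, 0.8, -2.3]
width: 0.182
grip_force: 50.0
```

Call:
step_arm --series '[0,0,0.002,0,0,0,0.004,0,0,0,0.004,0]'

```text
time: 8.6
tool_pos: [0.4852, -0.2869, 0.0684]
tcp_rot: [2.267, 2.174, -0.0]
wrist_force: [1.1, -0.7, -2.4]
width: 0.18
grip_force: 50.0
```

```bash
python3 - <<'E'
from h import *
plan([])
E
```

```text
now [ 0.4852 -0.2869  0.0684] yaw -2.4 F [ 1.1 -0.7 -2.4] w 0.18 t 8.6 tilt [ 1.e-04 -1.e-04 -1.e+00]
```

Call:
step_arm --series '[0,0,0.001,0,0,0,0.002,0,0,0,0.002,0]'

```text
time: 8.98
tool_pos: [0.4851, -0.2869, 0.0662]
tcp_rot: [-2.267, -2.174, 0.0]
wrist_force: [0.5, -0.3, -2.2]
width: 0.18
grip_force: 50.0
```

Call:
step_arm --series '[0,0,0.001,0,0,0,0.001,0]'

```text
time: 9.22
tool_pos: [0.4853, -0.287, 0.0656]
tcp_rot: [2.267, 2.174, -0.0]
wrist_force: [-1.0, 0.1, 0.3]
width: 0.186
grip_force: 50.3
```

Call:
step_arm --series '[0,0,0.0005,0,0,0,0.0005,0]'

```text
time: 9.48
tool_pos: [0.4853, -0.2871, 0.0655]
tcp_rot: [2.267, 2.174, -0.0]
wrist_force: [-2.8, 0.7, 5.5]
width: 0.177
grip_force: 51.0
```

Call:
step_arm --series '[-0.002,-0.0005,0,0,-0.005,-0.0005,0,0,-0.008,-0.0005,0,0,-0.011,-0.0005,0,0,-0.014,-0.0005,0,0,-0.015,-0.0005,0,0]'

```text
time: 10.22
tool_pos: [0.4849, -0.3014, 0.0655]
tcp_rot: [2.268, 2.173, 0.003]
wrist_force: [0.9, 4.9, 6.8]
width: 0.179
grip_force: 51.2
```

Call:
step_arm --series '[-0.003,0,0,0,-0.006,0,0,0,-0.009,0,0,0,-0.012,0,0,0,-0.015,0,0,0,-0.017,0,0,0,-0.018,0,0,0]'

```text
time: 11.1
tool_pos: [0.4841, -0.3192, 0.0655]
tcp_rot: [2.268, 2.174, 0.003]
wrist_force: [1.1, 5.2, 6.4]
width: 0.179
grip_force: 51.3
```

Call:
step_arm --series '[-0.0005,0,0,0,-0.001,0,0,0,-0.0015,0,0,0,-0.002,0,0,0,-0.0025,0,0,0,-0.003,0,0,0,-0.0035,0,0,0,-0.004,0,0,0]'

```text
time: 12.1
tool_pos: [0.4839, -0.3229, 0.0655]
tcp_rot: [-2.268, -2.174, -0.003]
wrist_force: [-0.5, 4.9, 6.5]
width: 0.18
grip_force: 51.3
```

Call:
step_arm --series '[-0.0005,0,0,0,-0.001,0,0,0,-0.0015,0,0,0,-0.002,0,0,0,-0.0025,0,0,0,-0.003,0,0,0,-0.0035,0,0,0,-0.004,0,0,0]'

```text
time: 13.1
tool_pos: [0.4837, -0.3269, 0.0655]
tcp_rot: [-2.268, -2.174, -0.003]
wrist_force: [-1.0, 6.3, 5.9]
width: 0.179
grip_force: 51.3
```

Call:
step_arm --series '[-0.0005,0,0,0,-0.001,0,0,0,-0.0015,0,0,0,-0.002,0,0,0,-0.0025,0,0,0,-0.003,0,0,0,-0.0035,0,0,0,-0.004,0,0,0]'

```text
time: 14.1
tool_pos: [0.4835, -0.3309, 0.0655]
tcp_rot: [-2.268, -2.173, -0.003]
wrist_force: [0.4, 5.6, 6.6]
width: 0.181
grip_force: 51.3
```

Call:
step_arm --series '[-0.0005,0,0,0,-0.001,0,0,0,-0.0015,0,0,0,-0.002,0,0,0,-0.0025,0,0,0,-0.003,0,0,0,-0.0035,0,0,0,-0.004,0,0,0]'

```text
time: 15.1
tool_pos: [0.4833, -0.3349, 0.0655]
tcp_rot: [-2.268, -2.173, -0.003]
wrist_force: [0.6, 5.7, 6.2]
width: 0.179
grip_force: 51.3
```

Call:
step_arm --series '[-0.0005,0,0,0,-0.001,0,0,0,-0.0015,0,0,0,-0.002,0,0,0,-0.0025,0,0,0,-0.003,0,0,0,-0.0035,0,0,0,-0.004,0,0,0]'

```text
time: 16.1
tool_pos: [0.4832, -0.3389, 0.0655]
tcp_rot: [-2.268, -2.173, -0.003]
wrist_force: [0.5, 4.6, 5.6]
width: 0.177
grip_force: 51.3
```

Call:
step_arm --series '[-0.0005,0,0,0,-0.001,0,0,0,-0.0015,0,0,0,-0.002,0,0,0,-0.0025,0,0,0,-0.003,0,0,0,-0.0035,0,0,0,-0.004,0,0,0]'

```text
time: 17.1
tool_pos: [0.483, -0.3429, 0.0655]
tcp_rot: [-2.268, -2.173, -0.003]
wrist_force: [0.4, 6.1, 7.2]
width: 0.184
grip_force: 51.3
```

Call:
step_arm --series '[-0.0005,0,0,0,-0.001,0,0,0,-0.0015,0,0,0,-0.002,0,0,0,-0.0025,0,0,0,-0.003,0,0,0,-0.0035,0,0,0,-0.004,0,0,0]'

```text
time: 18.1
tool_pos: [0.4829, -0.3469, 0.0655]
tcp_rot: [-2.268, -2.173, -0.003]
wrist_force: [0.5, 5.3, 6.7]
width: 0.181
grip_force: 51.3
```

Call:
step_arm --series '[-0.0005,0,0,0,-0.001,0,0,0,-0.0015,0,0,0,-0.002,0,0,0,-0.0025,0,0,0,-0.003,0,0,0,-0.0035,0,0,0,-0.004,0,0,0]'

```text
time: 19.1
tool_pos: [0.4827, -0.3509, 0.0655]
tcp_rot: [-2.268, -2.174, -0.003]
wrist_force: [-0.7, 5.7, 6.8]
width: 0.179
grip_force: 51.3
```

Call:
step_arm --series '[-0.0005,0,0,0,-0.001,0,0,0,-0.0015,0,0,0,-0.002,0,0,0,-0.0025,0,0,0,-0.003,0,0,0,-0.0035,0,0,0,-0.004,0,0,0]'

```text
time: 20.1
tool_pos: [0.4825, -0.3549, 0.0655]
tcp_rot: [-2.268, -2.174, -0.003]
wrist_force: [-0.4, 5.7, 6.5]
width: 0.181
grip_force: 51.3
```

Call:
step_arm --series '[-0.0005,0,0,0,-0.001,0,0,0,-0.0015,0,0,0,-0.002,0,0,0,-0.0025,0,0,0,-0.003,0,0,0,-0.0035,0,0,0,-0.004,0,0,0]'

```text
time: 21.1
tool_pos: [0.4823, -0.3589, 0.0655]
tcp_rot: [-2.268, -2.174, -0.003]
wrist_force: [-0.4, 5.7, 6.3]
width: 0.179
grip_force: 51.3
```

Call:
step_arm --series '[-0.0005,0,0,0,-0.001,0,0,0,-0.0015,0,0,0,-0.002,0,0,0,-0.0025,0,0,0,-0.003,0,0,0,-0.0035,0,0,0,-0.004,0,0,0]'

```text
time: 22.1
tool_pos: [0.4822, -0.363, 0.0655]
tcp_rot: [-2.268, -2.174, -0.003]
wrist_force: [-0.3, 4.8, 6.0]
width: 0.183
grip_force: 51.3
```

Call:
step_arm --series '[-0.0005,0,0,0,-0.001,0,0,0,-0.0015,0,0,0,-0.002,0,0,0,-0.0025,0,0,0,-0.003,0,0,0,-0.0035,0,0,0,-0.004,0,0,0]'

```text
time: 23.1
tool_pos: [0.482, -0.367, 0.0654]
tcp_rot: [-2.268, -2.174, -0.003]
wrist_force: [0.5, 4.7, 6.3]
width: 0.183
grip_force: 51.3
```

```bash
python3 - <<'E'
from h import *
a=cv2.imread('pics/side0.png',0)
p,T=cam('side');save(p,'side1.png');b=cv2.cvtColor(p['image'],cv2.COLOR_RGB2GRAY)
for (x,y,w,h) in [(205,212,40,45),(262,285,50,50)]:
    t=a[y:y+h,x:x+w];r=cv2.matchTemplate(b[y-12:y+h+12,x-12:x+w+12],t,cv2.TM_CCOEFF_NORMED);_,m,_,l=cv2.minMaxLoc(r);print(l[0]-12,l[1]-12,m)
E
```

```text
0 0 0.7532808780670166
3 12 0.4763299822807312
```

Call:
step_arm --series '[-0.0005,0,0,0,-0.001,0,0,0,-0.0015,0,0,0,-0.002,0,0,0,-0.0025,0,0,0,-0.003,0,0,0,-0.0035,0,0,0,-0.004,0,0,0]'

```text
time: 24.15
tool_pos: [0.4818, -0.3707, 0.0654]
tcp_rot: [-2.268, -2.173, -0.003]
wrist_force: [-0.2, 5.4, 6.3]
width: 0.178
grip_force: 51.3
```

Call:
step_arm --series '[-0.0005,0,0,0,-0.001,0,0,0,-0.0015,0,0,0,-0.002,0,0,0,-0.0025,0,0,0,-0.003,0,0,0,-0.0035,0,0,0,-0.004,0,0,0]'

```text
time: 25.15
tool_pos: [0.4815, -0.3746, 0.0652]
tcp_rot: [-2.268, -2.173, -0.003]
wrist_force: [1.3, 3.7, 5.3]
width: 0.181
grip_force: 51.1
```

Call:
step_arm --series '[-0.0005,0,0,0,-0.001,0,0,0,-0.0015,0,0,0,-0.002,0,0,0,-0.0025,0,0,0,-0.003,0,0,0]'

```text
time: 25.9
tool_pos: [0.4807, -0.379, 0.0646]
tcp_rot: [-2.268, -2.174, 0.0]
wrist_force: [-0.2, 0.7, -1.9]
width: 0.178
grip_force: 50.0
```

Call:
step_arm --series '[0,0,0.001,0,0,0,0.002,0,0,0,0.002,0]'

```text
time: 26.28
tool_pos: [0.4807, -0.3787, 0.0626]
tcp_rot: [-2.267, -2.174, 0.0]
wrist_force: [-0.5, 0.2, -1.8]
width: 0.179
grip_force: 50.0
```

Free descent in the notch; continue to the bottom (home expected near TCP z 0.0585).

Call:
step_arm --series '[0,0,0.001,0,0,0,0.002,0,0,0,0.003,0,0,0,0.003,0]'

```text
time: 26.78
tool_pos: [0.4807, -0.3788, 0.0596]
tcp_rot: [-2.267, -2.174, 0.0]
wrist_force: [-0.0, -0.0, -2.9]
width: 0.176
grip_force: 50.0
```

Call:
step_arm --series '[0,0,0.001,0,0,0,0.001,0]'

```text
time: 27.02
tool_pos: [0.4808, -0.3788, 0.0587]
tcp_rot: [-2.268, -2.174, 0.0]
wrist_force: [-0.8, 0.2, -2.9]
width: 0.181
grip_force: 50.0
```

Call:
step_arm --series '[0,0,0.0005,0,0,0,0.001,0,0,0,0.001,0]'

```text
time: 27.4
tool_pos: [0.4809, -0.3789, 0.0586]
tcp_rot: [2.267, 2.174, -0.0]
wrist_force: [-2.3, 1.7, 6.1]
width: 0.181
grip_force: 51.0
```

Call:
step_arm --series '[0,0,-0.0007,0,0,0,-0.0007,0]'

```text
time: 27.65
tool_pos: [0.4809, -0.3789, 0.0586]
tcp_rot: [2.267, 2.174, -0.0]
wrist_force: [-1.2, 1.1, 4.1]
width: 0.18
grip_force: 50.6
```

Call:
step_arm --series '[0,0,0,0,0,0,0,0,0,0,0,0,0,0,0,0]' --gripper 0.5

```text
time: 28.15
tool_pos: [0.4808, -0.3789, 0.0584]
tcp_rot: [2.268, 2.174, 0.0]
wrist_force: [0.6, 0.3, -0.4]
width: 0.504
grip_force: 0.0
```

Call:
step_arm --series '[0,0,-0.02,0,0,0,-0.05,0,0,0,-0.09,0,0,0,-0.13,0,0,0,-0.13,0,0,0,-0.13,0]'

```text
time: 28.9
tool_pos: [0.4809, -0.3789, 0.1895]
tcp_rot: [2.267, 2.173, 0.0]
wrist_force: [-0.1, -0.5, 0.2]
width: 0.5
grip_force: 0.0
```

```bash
python3 - <<'E'
from h import *
plan([])
p,T=cam('wrist');save(p,'w4.png')
a=cv2.imread('pics/w4.png');p,T=cam('side');save(p,'side2.png');b=cv2.imread('pics/side2.png')[180:340,190:340]
a=cv2.resize(a,(440,330));b=cv2.resize(b,(352,375));c=np.zeros((380,800,3),np.uint8);c[:330,:440]=a;c[:375,445:797]=b;cv2.imwrite('pics/end.png',c)
a=cv2.imread('pics/side0.png',0);b=cv2.imread('pics/side2.png',0)
for (x,y,w,h) in [(205,212,40,45),(262,285,50,50)]:
    t=a[y:y+h,x:x+w];r=cv2.matchTemplate(b[y-12:y+h+12,x-12:x+w+12],t,cv2.TM_CCOEFF_NORMED);_,m,_,l=cv2.minMaxLoc(r);print(l[0]-12,l[1]-12,m)
print(proj(p,T,(.4808,-.3788,.094)),proj(p,T,(.4808,-.3788,.048)))
E
```

```text
now [ 0.4809 -0.3789  0.1895] yaw -2.41 F [-0.1 -0.5  0.2] w 0.5 t 28.9 tilt [ 1.e-03 -9.e-04 -1.e+00]
0 0 0.9987239837646484
-11 -12 0.6156328320503235
[267.62433508 233.66815284] [267.26761087 261.54306885]
```

View pics/end.png

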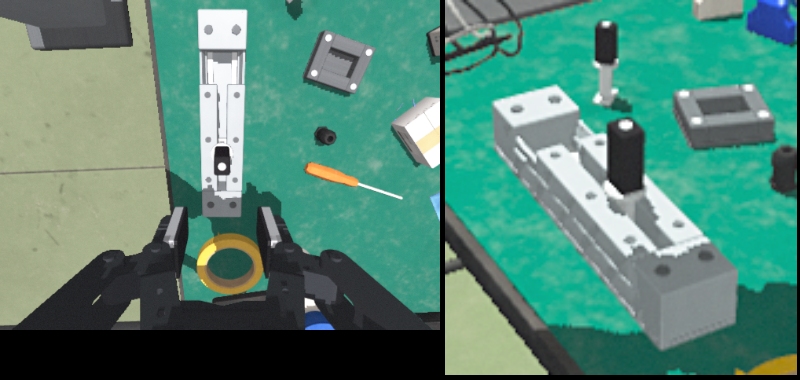

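```bash
python3 -c "
from workcell import job;print(job.finish_job())"
```

```text
the job is handed in; nothing more can be done
None
```

The stop key is fully down and standing upright in the hidden notch, about 30 mm toward −y from the rail's centre. The pocket end of the rail showed no shift in the side camera, the key is released with the arm clear, and I handed the job in with the clock at about 29 s; it returned no verdict.

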